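Move the row of hole saws to the drilling rack, keeping their order

ROBOT

A 6-joint arm with a two-finger parallel gripper is mounted at the origin on the work surface. World frame = base frame: x ahead of the robot, y to its left, z up, the work surface at z = 0. Lengths are in mm, angles in rad, forces in N, time in s.
With the tool pointing down it reaches from about 350 to 775 mm from the base axis. Payload 7.3 kg.
Tool frame: the origin (TCP) lies midway between the tips of the shut fingers; the grasp point (between the pads) lies 19 mm behind it (bot.tcp_to_grasp is the distance from the TCP to the grasp point, in mm); z points along the fingers, y is the line along which they close (so a half turn about z gives the same grasp; the last joint's range is limited). The gripper opens to 92 mm and grips with 3 to 60 N. Pads are 19 mm wide; open, the fingers measure 130 mm over their backs; the gripper's body (75 mm by 190 mm) begins 47 mm behind the grasp point.
Start: joints at [-1.256, 0.342, 1.524, -0, 1.275, -0.146], TCP at [233.473, -470.25, 226.741] pointing down, gripper open.
Joint ranges: [-2.53, 2.53], [-0.77, 2.02], [0.04, 2.7], [-1, 4.14], [0.28, 2.66], [-3.11, 3.11]. Speed limits (rad/s): [2.57, 2.57, 3.14, 3.14, 3.14, 3.14].

INTERFACE

Orientations are given as [roll, pitch, yaw] about the fixed x, y, z axes, in that order (R = Rz(yaw) Ry(pitch) Rx(roll)).
In Python, from plant import bot, viewer gives the robot as it stands. The module is installed in compiled form; this text tells all that it offers.
- The arm moves only by the shell command python3 -m handwheel 'ROWS'. ROWS is text: rows parted by semicolons, each of 7 numbers parted by spaces: the shift along the tool's x, y, z scaled (see below), then the turn, a rotation vector about the tool's x, y, z scaled (see below), then the opening, from -1 (shut) to 1 (fully open), so that 0 is half open. In form: tx ty tz rx ry rz gripper; .... A call has 1 to 8 rows; each row is the pose to reach, as a shift and turn from the pose commanded when the call began, along the tool's axes at that moment, turning the shorter way round; what a row does not reach only later rows make up. The controller multiplies each number of a shift by 10 cm and each number of a turn by pi rad. A row lasts 1/12 s, in which the tool goes at most 41.7 mm and 7.16 degrees, less where a joint would pass 70% of its speed; a pose out of reach is approached as far as the arm can. A call with a number of a shift or a turn outside -1 to 1 is refused whole. A call with a gripper value outside its range is refused whole. The fingers move at their own pace and stop on an object; the grip force is fixed at half the most. Time passes only in rows, so rows that repeat a pose let the fingers close. It gives the time, the measured TCP pose, the force, the opening and the grip force at its end, in the units of the state.
- bot.get_obs(): the state, without advancing time (a new reading comes with each control period).
- viewer.capture(name): name is "scene" or "top" or "wrist"; returns a dict with "frame" (480x640x3 uint8, red, green, blue), "fov_y" (degrees; the focal length in pixels is half the picture's height over the tangent of half this angle, whatever the lens; pixels are square), "cx", "cy" (the principal point, pixels), "dist_coeffs" ([k1, k2, p1, p2, k3] as OpenCV has them; the pictures are not rectified), "T" (4x4, takes a point from camera to world coordinates). Camera axes: x right, y down, z forward; pixel columns grow to the right and rows downward; lengths in mm; the calibration is good to about 2 mm. A picture is of the moment at which its call begins. There is no depth.
- bot.close_job(): hands the job in; it is judged then, once.
Trained networks look in a picture, given as the dict that the camera call returned (one of the last four; its "shot" number tells which), for a name from the list of things; names that differ only in an ending like _2 or _b are one class to them, and where a whole thing is asked for, a point or a joint stands for the part that bears it (a point fixed in the world has none). Each returns a list of dicts, best first, with "score" (0 to 1); they miss things now and then, are a little off and sometimes report something else, mostly with a low value. They report only what shows in the picture. A call takes as long as a camera call. They do not tell look-alikes from the thing itself.
- viewer.recognise(target, picture): "centre" ([column, row] in pixels, amid what is visible of it).
- viewer.cut_out(target, picture): "pixels" (480x640 bool, what is visible of it) and "centre" ([column, row] in pixels, amid what is visible of it).
The state is a dict: "time": time; "joint_positions": joint angles; "dq": joint speeds; "tau": joint torques, N m; "tool_pos": TCP position; "tcp_rot": TCP orientation; "contact_force": force on the tool from outside, world axes, zero at the start; "moment": the same for the moment, N m; "grip_width": finger opening in mm; "finger_force": force on a finger pad.
Only numpy, scipy, OpenCV 4.12 (cv2) and the standard library are available. Lean on these libraries where they do the work, as an engineer would, in place of code of your own. Each camera call takes 0.05 s, during which the arm holds its last target. There are 200 camera calls.

TASK

I have lined up my four hole saws on the low rack of square pads in the order in which I am going to drill the birdhouse fronts. Carry them over to the empty plank rack on feet, one saw to each dowel and in the same order from left to right as seen from the robot. Every saw should end teeth down, lowered right down over its dowel and about centred on it, standing flat on the plank.

Things in the scene. Friction and masses are not known exactly. Their poses are not given: they have to be found in the camera images.
- saw_30: The smallest hole saw: a plain steel cup standing mouth down, 30 mm outside diameter, 45 mm high, wall 2.5 mm, closed top with a 15 mm dark spot for the arbor hole (nothing passes through), 80 g give or take a third. Origin at the centre of the toothed rim, which is its underside; z points up to the closed top; turning about z means nothing. Grip it across its outside from above. At the start it stands over the dowel of pad_30, up to 5 mm off its centre.
- saw_38: The second smallest hole saw: a plain steel cup standing mouth down, 38 mm outside diameter, 45 mm high, wall 2.5 mm, closed top with a 15 mm dark spot for the arbor hole (nothing passes through), 110 g give or take a third. Origin at the centre of the toothed rim, which is its underside; z points up to the closed top; turning about z means nothing. Grip it across its outside from above. At the start it stands over the dowel of pad_38, up to 5 mm off its centre.
- saw_48: The second largest hole saw: a plain steel cup standing mouth down, 48 mm outside diameter, 45 mm high, wall 2.5 mm, closed top with a 15 mm dark spot for the arbor hole (nothing passes through), 150 g give or take a third. Origin at the centre of the toothed rim, which is its underside; z points up to the closed top; turning about z means nothing. Grip it across its outside from above. At the start it stands over the dowel of pad_48, up to 5 mm off its centre.
- saw_60: The largest hole saw: a plain steel cup standing mouth down, 60 mm outside diameter, 45 mm high, wall 2.5 mm, closed top with a 15 mm dark spot for the arbor hole (nothing passes through), 200 g give or take a third. Origin at the centre of the toothed rim, which is its underside; z points up to the closed top; turning about z means nothing. Grip it across its outside from above. At the start it stands over the dowel of pad_60, up to 5 mm off its centre.
- pad_30: The fixed cedar pad under the 30 mm saw at the start, a place of the low rack: 76 mm (x, across the row) by 74 mm (y, along the row), 10 mm thick, with an upright 8 mm dowel 26 mm tall in its middle. Origin at the centre of its underside, 12 mm above the bench; its top is 10 mm above that. Which pad, with its saw, is at which place in the row changes from start to start. It never moves during the job.
- pad_38: The fixed cedar pad under the 38 mm saw at the start, a place of the low rack: 76 mm (x, across the row) by 74 mm (y, along the row), 10 mm thick, with an upright 8 mm dowel 26 mm tall in its middle. Origin at the centre of its underside, 12 mm above the bench; its top is 10 mm above that. Which pad, with its saw, is at which place in the row changes from start to start. It never moves during the job.
- pad_48: The fixed cedar pad under the 48 mm saw at the start, a place of the low rack: 76 mm (x, across the row) by 74 mm (y, along the row), 10 mm thick, with an upright 8 mm dowel 26 mm tall in its middle. Origin at the centre of its underside, 12 mm above the bench; its top is 10 mm above that. Which pad, with its saw, is at which place in the row changes from start to start. It never moves during the job.
- pad_60: The fixed cedar pad under the 60 mm saw at the start, a place of the low rack: 76 mm (x, across the row) by 74 mm (y, along the row), 10 mm thick, with an upright 8 mm dowel 26 mm tall in its middle. Origin at the centre of its underside, 12 mm above the bench; its top is 10 mm above that. Which pad, with its saw, is at which place in the row changes from start to start. It never moves during the job.
- pad_rack: The low rack on which the saws start: a fixed dark board 60 mm (x) by 352 mm (y) by 12 mm carrying the four pads in a row along its y axis, at y = -127.5, -42.5, +42.5 and +127.5 mm. Origin at the centre of its underside, on the bench; z up; its +y end is the left end as seen from the robot. Pad tops lie 22 mm above the bench. It may stand nearer to the robot than the plank rack or beyond it.
- plank_rack: The rack to fill: a fixed light pine plank 76 mm (x) by 352 mm (y), 20 mm thick, on two 10 mm cross feet, so its top is 30 mm above the bench. Four upright 8 mm dowels, 26 mm tall, stand on it in a row along its y axis, at y = -127.5, -42.5, +42.5 and +127.5 mm (x = 0). Origin at the centre of its underside, on the bench; z up; its +y end is the left end as seen from the robot. Empty at the start.
Mind the look-alikes: they are no part of the job. What is shaped like the saw_38 but yellow is not meant. What is shaped like the saw_30 but pink is not meant.

How it is judged:
By the outcome, as a careful person would: the job done as asked, in the order asked, and still so for the second after the job is handed in, with the robot touching nothing.
It also fails if it takes over 96 s, if anything falls off the work surface, if the arm or the gripper's body presses on something with over 40 N, if the wrist force passes 120 N, or if a joint passes its speed limit or range.

## Working session

There is one attempt and no reset: what is moved stays moved. The work goes in short steps, Python scripts to look and compute and a shell command to move; the robot and the scene stay as the last step left them, time stands still between calls to the robot, and variables do not carry over. Pictures are saved under pics/ and viewed, at most 14 in all, crops included, and the job is handed in when it is done.

```bash
mkdir -p pics; cat > h.py <<'E'
import numpy as np,cv2
from plant import bot,viewer
def K(p):
    f=240/np.tan(np.radians(p["fov_y"])/2); return np.array([[f,0,p["cx"]],[0,f,p["cy"]],[0,0,1.]])
def world(p,uv,z):
    n=cv2.undistortPoints(np.array([[uv]],float),K(p),np.array(p["dist_coeffs"]))[0,0]
    T=np.array(p["T"]); d=T[:3,:3]@[n[0],n[1],1]; o=T[:3,3]; return o+d*(z-o[2])/d[2]
def pix(p,P):
    T=np.linalg.inv(np.array(p["T"])); P=np.array(P,float).reshape(-1,3)
    return cv2.projectPoints(P@T[:3,:3].T+T[:3,3],np.zeros(3),np.zeros(3),K(p),np.array(p["dist_coeffs"]))[0][:,0]
def save(p,n): cv2.imwrite("pics/"+n,p["frame"][:,:,::-1])
E
python3 - <<'E'
from h import *
for c in("top","scene"):
    p=viewer.capture(c);save(p,c+"1.png");print(c,np.round(p["T"],2).tolist())
    for n in ["saw_30","saw_38","saw_48","saw_60","pad_rack","plank_rack"]:
        print(n,[(round(d["score"],2),np.round(d["centre"]).tolist(),np.round(world(p,d["centre"],67 if 'saw' in n else 25)[:2]).tolist()) for d in viewer.recognise(n,p)[:4]])
print(bot.get_obs())
E
```

```text
top [[0.02, -0.99, 0.13, 396.69], [-1.0, -0.02, -0.01, -12.06], [0.02, -0.13, -0.99, 995.97], [0.0, 0.0, 0.0, 1.0]]
saw_30 [(0.81, [317.0, 270.0], [460.0, -29.0]), (0.73, [266.0, 264.0], [470.0, 58.0]), (0.66, [412.0, 280.0], [447.0, -192.0]), (0.58, [318.0, 329.0], [362.0, -34.0])]
saw_38 [(0.81, [317.0, 270.0], [460.0, -29.0]), (0.73, [266.0, 264.0], [470.0, 58.0]), (0.66, [412.0, 280.0], [447.0, -192.0]), (0.58, [318.0, 329.0], [362.0, -34.0])]
saw_48 [(0.81, [317.0, 270.0], [460.0, -29.0]), (0.73, [266.0, 264.0], [470.0, 58.0]), (0.66, [412.0, 280.0], [447.0, -192.0]), (0.58, [318.0, 329.0], [362.0, -34.0])]
saw_60 [(0.81, [317.0, 270.0], [460.0, -29.0]), (0.73, [266.0, 264.0], [470.0, 58.0]), (0.66, [412.0, 280.0], [447.0, -192.0]), (0.58, [318.0, 329.0], [362.0, -34.0])]
pad_rack []
plank_rack [(0.63, [411.0, 280.0], [448.0, -199.0]), (0.62, [316.0, 167.0], [651.0, -26.0])]
scene [[0.69, 0.61, -0.38, 823.56], [0.72, -0.6, 0.35, -299.35], [-0.01, -0.52, -0.85, 764.97], [0.0, 0.0, 0.0, 1.0]]
saw_30 [(0.96, [178.0, 246.0], [372.0, -172.0]), (0.92, [244.0, 202.0], [378.0, -53.0]), 
[... 700 characters left out ...]
.7, 'joint_positions': array([-1.25601603e+00,  3.41962397e-01,  1.52407220e+00, -2.29061179e-05,
        1.27541383e+00, -1.45968522e-01]), 'dq': array([ 1.13729508e-03, -1.47752220e-04,  9.23973485e-05,  3.92362539e-04,
        3.46005262e-04,  2.95636679e-04]), 'tau': array([ 2.07655256e-03, -4.31011140e+01, -2.44445568e+01,  7.20013655e-02,
        4.82685340e-02, -1.29278263e-05]), 'tool_pos': array([ 233.4616588 , -470.26420271,  226.76975952]), 'tcp_rot': array([3.14145315e+00, 4.26592791e-05, 4.60755479e-01]), 'contact_force': array([ 0.07524514,  0.75884378, -0.0539502 ]), 'moment': array([-0.00692837,  0.02188157, -0.05605325]), 'finger_force': 0.0, 'grip_width': 91.60095338519747}
```

View pics/top1.png

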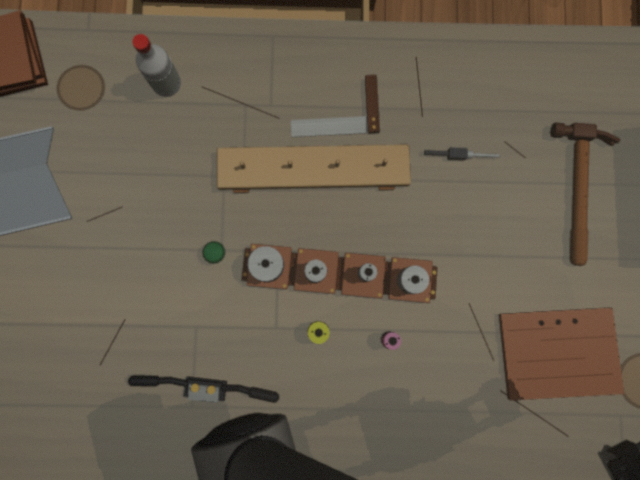

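View pics/scene1.png

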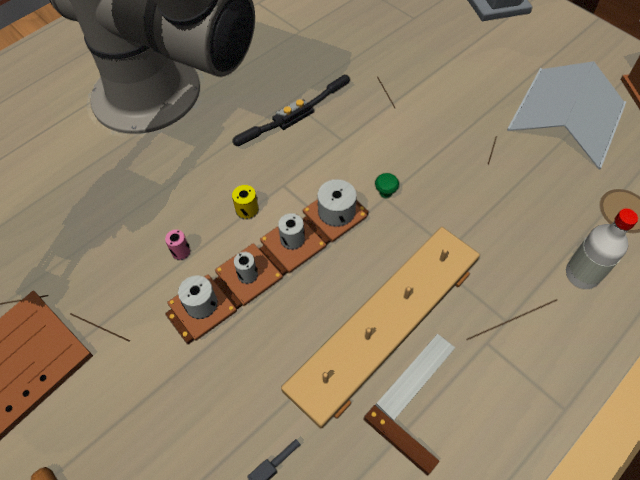

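The top view shows the row, left to right, at (265,263), (316,270), (368,272) and (415,280). By size these are saw_60, saw_38, saw_30 and saw_48. The look-alikes are yellow at (318,333) and pink at (392,341), both standing off the rack, so I won't use them. The plank dowels are at about (240,165), (288,163), (336,162) and (383,161).

```bash
python3 - <<'E'
from h import *
p=viewer.capture("top")
seeds=[(265,263),(316,270),(368,272),(415,280)]
seg=[d for d in viewer.cut_out("saw_60",p)]
S=[];rad=[30,19,15,24]
g=cv2.cvtColor(p["frame"],cv2.COLOR_RGB2GRAY).astype(float)
for s,r in zip(seeds,rad):
    # dark spot centroid
    y,x=np.mgrid[s[1]-7:s[1]+8,s[0]-7:s[0]+8]; w=np.clip(90-g[y,x],0,None)*(np.hypot(x-s[0],y-s[1])<7)
    c=((w*x).sum()/w.sum(),(w*y).sum()/w.sum())
    d=min(seg,key=lambda d:np.hypot(*(np.array(d["centre"])-s)))
    S.append(world(p,c,67)[:2]);print(s,np.round(c,1),np.round(S[-1],1),"seg",np.round(d["centre"],1),int(d["pixels"].sum()))
S=np.array(S)
d=[q for q in viewer.cut_out("plank_rack",p)]
d=min(d,key=lambda q:np.hypot(*(np.array(q["centre"])-[316,167])))
m=d["pixels"].astype(np.uint8)
pts=np.argwhere(m)[:,::-1].astype(float)
hsv=cv2.cvtColor(p["frame"],cv2.COLOR_RGB2HSV)
W=np.array([world(p,q,30)[:2] for q in pts],np.float32)
r=cv2.minAreaRect(W);print("plank",r)
# pads
a=np.polyfit(S[:,1],S[:,0],1);print("saw row slope",a)
c=p["frame"][120:320,190:460,::-1];cv2.imwrite("pics/crop1.png",cv2.resize(c,(800,593),interpolation=cv2.INTER_CUBIC))
E
```

```text
(265, 263) [264.9 263. ] [470.5  59.2] seg [264.1 265. ] 1015
(316, 270) [315.3 270.1] [460.2 -27. ] seg [319. 270.] 387
(368, 272) [368.2 271.4] [ 459.8 -117.2] seg [364.8 273.8] 267
(415, 280) [414.9 279. ] [ 448.4 -197. ] seg [413.1 279.8] 683
plank ((647.6642456054688, -20.995513916015625), (86.10447692871094, 349.9559020996094), 2.44277024269104)
saw row slope [7.71316197e-02 4.65151602e+02]
```

View pics/crop1.png

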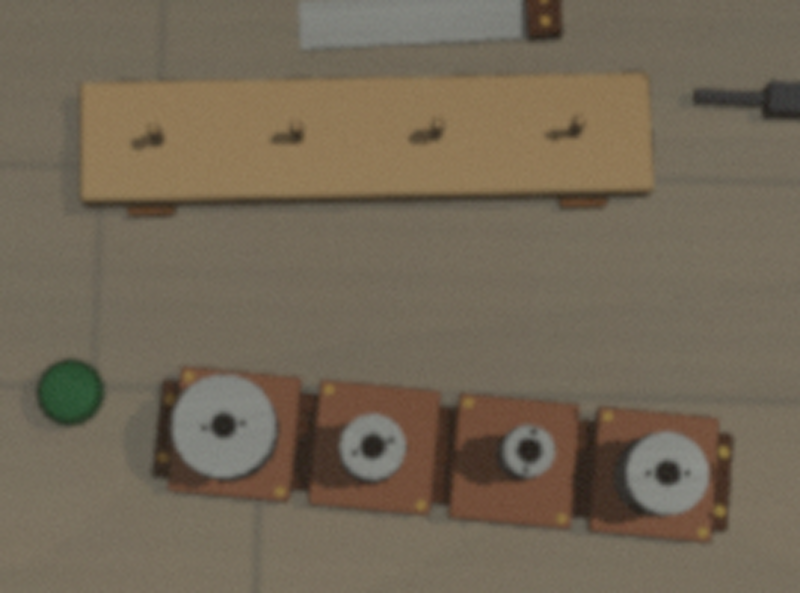

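The crop confirms steel saws in the order 60, 38, 30, 48 from left to right. The plank top corners in the crop are at (81,84), (645,73), (651,190) and (85,202), and the dowel tops are near (153,127), (297,126), (437,125) and (577,122).

```bash
python3 - <<'E'
from h import *
p=viewer.capture("top"); s=270/800
w=lambda u,v,z:world(p,(190+(u+.5)*s-.5,120+(v+.5)*200/593-.5),z)[:2]
C=np.array([w(*q,30) for q in[(81,84),(645,73),(650,188),(85,199)]]);c=C.mean(0)
e=(C[0]+C[3]-C[1]-C[2]);e/=np.linalg.norm(e);print("centre",c,"dir",e,"yaw",np.arctan2(-e[0],e[1]),"len",np.linalg.norm(C[0]-C[1]),np.linalg.norm(C[0]-C[3]))
for y,q in zip((127.5,42.5,-42.5,-127.5),[(155,128),(297,127),(438,125),(578,122)]):print(np.round(c+e*y,1),np.round(w(*q,56),1))
# scene view check
p=viewer.capture("scene")
for y in(127.5,42.5,-42.5,-127.5):print(np.round(pix(p,[*(c+e*y),56]),1))
cv2.imwrite("pics/crop2.png",cv2.resize(p["frame"][150:430,150:490,::-1],(800,600),interpolation=cv2.INTER_CUBIC))
for P in[[470.5,59.2,67],[460.2,-27,67],[459.8,-117.2,67],[448.4,-197,67]]:print(np.round(pix(p,P),1))
E
```

```text
centre [652.8417486  -20.16044922] dir [-0.0436232   0.99904806] yaw 0.04363704639720943 len 347.343956927469 71.98117059882838
[647.3 107.2] [647.7 106. ]
[651.   22.3] [650.4  21.5]
[654.7 -62.6] [653.6 -62.7]
[ 658.4 -147.5] [ 657.4 -146.5]
[[446.5 251.6]]
[[409.9 289.8]]
[[370.1 331.2]]
[[326.8 375.8]]
[[338.4 195.6]]
[[292.2 224.6]]
[[245.4 261.6]]
[[196.3 291.4]]
```

View pics/crop2.png

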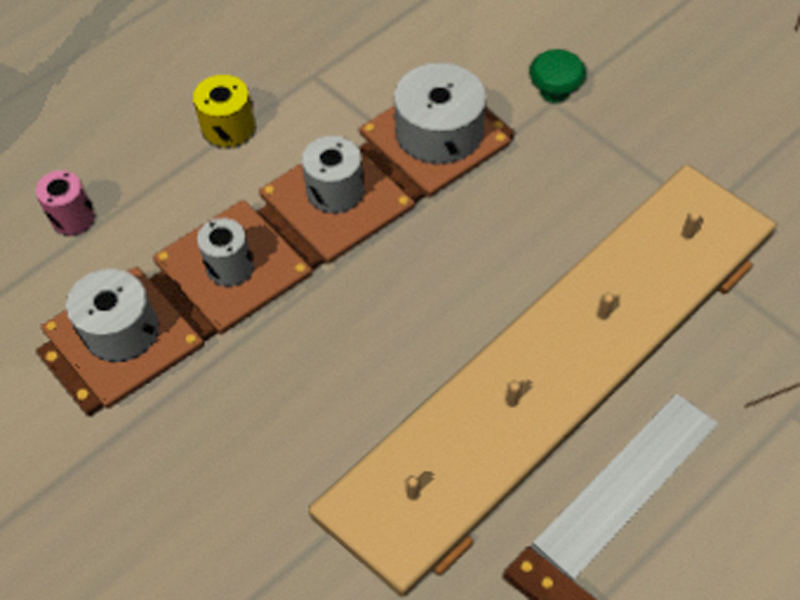

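The first moves go to above saw_48, the nearest.

```bash
R="1 -.48 0 0 0 -.17667 1"
python3 -m handwheel '1 -.48 0 0 0 -.17667 1; 1 -.48 0 0 0 -.17667 1; 1 -.48 0 0 0 -.17667 1; 1 -.48 0 0 0 -.17667 1; 1 -.48 0 0 0 -.17667 1'
python3 -m handwheel '1 .11 0 0 0 -.17667 1; 1 .11 0 0 0 -.17667 1; 1 .11 0 0 0 -.17667 1; 1 .11 0 0 0 -.17667 1; 1 .11 0 0 0 -.17667 1'
```

```text
time: 1.37
tool_pos: [302.8, -381.4, 227.0]
tcp_rot: [3.141, 0.0, 1.025]
contact_force: [-0.9, -0.2, -0.5]
grip_width: 91.7
finger_force: 0.0
time: 1.78
tool_pos: [364.5, -302.4, 226.9]
tcp_rot: [3.141, 0.0, 1.58]
contact_force: [-0.2, 0.2, -0.5]
grip_width: 92.0
finger_force: 0.0
```

```bash
python3 -m handwheel '1 .84 .3 0 0 0 1; 1 .84 .3 0 0 0 1; 1 .84 .3 0 0 0 1; 1 .84 .3 0 0 0 1; 1 .84 .3 0 0 0 1; 1 .84 .3 0 0 0 1; 1 .84 .3 0 0 0 1'
python3 - <<'E'
from h import *
p=viewer.capture("wrist");save(p,"w1.png");print(np.round(p["T"],2).tolist());o=bot.get_obs();print(o["tool_pos"],o["tcp_rot"])
for P in[[459.8,-117.2,67],[448.4,-197,67],[654.1,-62.6,56],[657.9,-147,56]]:print(np.round(pix(p,P),1))
E
```

```text
time: 2.37
tool_pos: [447.4, -204.5, 197.1]
tcp_rot: [3.141, 0.001, 1.57]
contact_force: [-0.1, 0.0, -1.0]
grip_width: 91.9
finger_force: 0.0
[[1.0, -0.0, 0.0, 448.22], [0.0, -0.96, -0.3, -123.68], [0.0, 0.3, -0.96, 355.35], [0.0, 0.0, 0.0, 1.0]]
[ 447.25952432 -204.75364511  197.14024643] [3.14117420e+00 8.16917877e-04 1.56942140e+00]
[[332.6 124.5]]
[[318.1 222.9]]
[[585.6  49.6]]
[[567.1 162. ]]
```

View pics/w1.png

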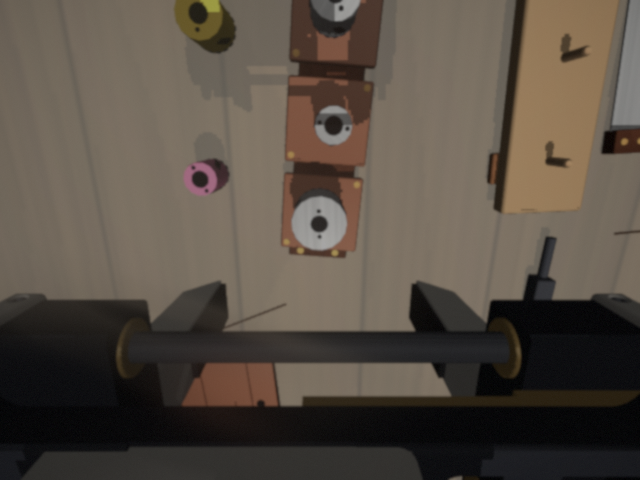

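The wrist view agrees with the map: saw_48's spot is at (319,223), saw_30's at (333,125), and the dowel tops at (587,50) and (566,162). All are within about 1 mm of the predictions. Next I descend on saw_48 and grip it.

```bash
python3 -m handwheel '.077 .01 1 0 0 0 .6; .077 .01 1 0 0 0 .6; .077 .01 1 0 0 0 .6; .077 .01 1 0 0 0 .6; .077 .01 1 0 0 0 .6'
python3 -m handwheel '0 0 .2 0 0 0 .6; 0 0 .4 0 0 0 .6; 0 0 .6 0 0 0 .6; 0 0 .66 0 0 0 .6; 0 0 .66 0 0 0 .6; 0 0 .66 0 0 0 .6; 0 0 .66 0 0 0 .6'
python3 -m handwheel '0 0 0 0 0 0 -1; 0 0 0 0 0 0 -1; 0 0 0 0 0 0 -1; 0 0 0 0 0 0 -1; 0 0 0 0 0 0 -1; 0 0 0 0 0 0 -1; 0 0 0 0 0 0 -1; 0 0 0 0 0 0 -1'
```

```text
time: 2.83
tool_pos: [448.3, -196.9, 96.9]
tcp_rot: [-3.141, -0.0, 1.569]
contact_force: [-0.3, 0.1, 1.3]
grip_width: 73.7
finger_force: 0.0
time: 3.42
tool_pos: [449.8, -196.8, 32.4]
tcp_rot: [3.139, 0.002, 1.571]
contact_force: [-0.5, -0.7, -0.1]
grip_width: 73.2
finger_force: 0.0
time: 4.08
tool_pos: [448.8, -195.9, 31.0]
tcp_rot: [3.142, 0.0, 1.571]
contact_force: [-0.2, 0.0, 4.6]
grip_width: 47.2
finger_force: 30.0
```

```bash
python3 -m handwheel '0 0 -.2 0 0 0 -1; 0 0 -.4 0 0 0 -1; 0 0 -.6 0 0 0 -1; 0 0 -.8 0 0 0 -1; 0 .3 -.8 0 0 0 -1; .1 .6 -.8 0 0 0 -1; .2 .9 -.8 0 0 0 -1; .25 1 -.8 0 0 0 -1'
python3 -m handwheel '.1 .4 0 0 0 0 -1; .2 .8 0 0 0 0 -1; .25 1 0 0 0 0 -1; .25 1 0 0 0 0 -1; .25 1 0 0 0 0 -1; .25 1 0 0 0 0 -1'
python3 -m handwheel '0 .095 0 0 0 0 -1; 0 .095 0 0 0 0 -1; 0 .095 0 0 0 0 -1; 0 .095 0 0 0 0 -1; 0 .095 0 0 0 0 -1'
python3 - <<'E'
from h import *
p=viewer.capture("wrist");save(p,"w2.png");o=bot.get_obs();print(o["tool_pos"],o["tcp_rot"],o["grip_width"],o["time"])
print(np.round(pix(p,[[657.9,-147,56],[654.1,-62.6,56],[650.7,21.9,56],[*o["tool_pos"][:2],o["tool_pos"][2]+36]]),1))
E
```

```text
time: 4.75
tool_pos: [552.0, -170.0, 110.5]
tcp_rot: [3.139, 0.0, 1.572]
contact_force: [-0.6, 0.5, -1.6]
grip_width: 46.6
finger_force: 30.0
time: 5.25
tool_pos: [647.5, -145.8, 109.7]
tcp_rot: [-3.139, -0.0, 1.571]
contact_force: [-1.0, -0.2, -1.6]
grip_width: 47.1
finger_force: 30.0
time: 5.67
tool_pos: [657.5, -146.2, 110.8]
tcp_rot: [-3.141, 0.0, 1.57]
contact_force: [0.1, -1.0, -1.2]
grip_width: 47.1
finger_force: 30.0
[ 657.67829043 -146.09982713  110.85210867] [-3.14132728e+00  3.89543917e-05  1.57039945e+00] 46.84958533467936 5.7167
[[317.3 263.6]
 [310.6 128.3]
 [302.9 -45.8]
 [316.2 341.9]]
```

View pics/w2.png

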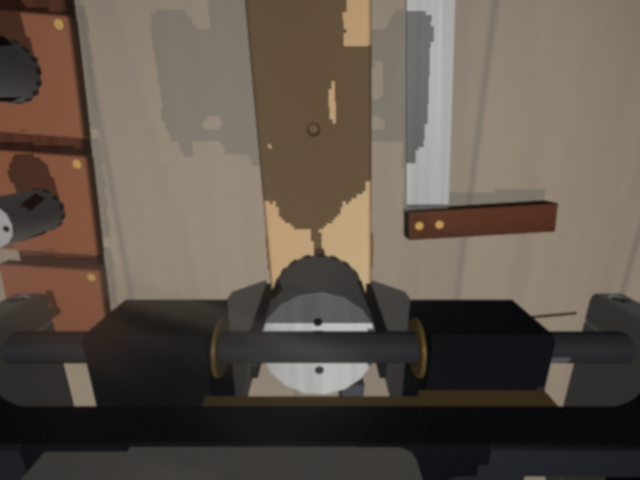

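The next dowel shows at (313,129) against a predicted (310.6,128.3), so x is about 1 mm more. The held saw is upright and centred at (318,346). I'll lower it.

```bash
python3 -m handwheel '0 .01 .2 0 0 0 -1; 0 .01 .4 0 0 0 -1; 0 .01 .55 0 0 0 -1; 0 .01 .65 0 0 0 -1; 0 .01 .7 0 0 0 -1; 0 .01 .715 0 0 0 -1; 0 .01 .715 0 0 0 -1; 0 .01 .715 0 0 0 -1'
python3 -m handwheel '0 0 0 0 0 0 -1; 0 0 0 0 0 0 -1'
```

```text
time: 6.38
tool_pos: [659.7, -146.1, 40.0]
tcp_rot: [3.14, 0.001, 1.571]
contact_force: [0.2, 0.0, -1.3]
grip_width: 46.7
finger_force: 30.0
time: 6.55
tool_pos: [659.6, -146.0, 39.9]
tcp_rot: [3.141, 0.0, 1.571]
contact_force: [-0.5, -0.2, -2.0]
grip_width: 46.9
finger_force: 30.0
```

```bash
python3 -m handwheel '0 0 .01 0 0 0 -1; 0 0 .01 0 0 0 -1; 0 0 .01 0 0 0 -1; 0 0 .01 0 0 0 .3; 0 0 .01 0 0 0 .5; 0 0 .01 0 0 0 .5; 0 0 .01 0 0 0 .5; 0 0 .01 0 0 0 .5'
python3 -m handwheel '0 0 -.3 0 0 0 .5; 0 0 -.6 0 0 0 .5; 0 0 -.9 0 0 0 .5; 0 -.3 -.9 0 0 0 .5; .1 -.6 -.9 0 0 0 .5; .15 -1 -.9 0 0 0 .5; .15 -1 -.9 0 0 0 .5'
python3 -m handwheel '.07 -.4 0 0 0 0 .3; .14 -.8 0 0 0 0 .3; .14 -1 0 0 0 0 .3; .14 -1 0 0 0 0 .3; .14 -1 0 0 0 0 .3; .14 -1 0 0 0 0 .3; .14 -1 0 0 0 0 .3'
python3 - <<'E'
from h import *
p=viewer.capture("wrist")
o=bot.get_obs();print(o["tool_pos"],o["grip_width"],o["time"])
print(np.round(pix(p,[[459.8,-117.2,67],[460.2,-27,67],[470.5,59.2,67]]),1))
t=viewer.capture("top")
a=cv2.resize(t["frame"][120:320,190:460,::-1],(400,296),interpolation=cv2.INTER_CUBIC)
b=cv2.resize(p["frame"][:,:,::-1],(400,300)); cv2.imwrite("pics/m3.png",np.hstack([a,b[:296]]))
print(np.round(pix(t,[[659,-147,75]]),1))
E
```

```text
time: 7.22
tool_pos: [659.1, -145.8, 38.0]
tcp_rot: [-3.141, -0.0, 1.571]
contact_force: [-0.1, -1.3, 0.6]
grip_width: 68.1
finger_force: 0.0
time: 7.8
tool_pos: [548.9, -127.6, 125.3]
tcp_rot: [-3.127, -0.005, 1.571]
contact_force: [0.5, -0.0, -0.8]
grip_width: 68.2
finger_force: 0.0
time: 8.38
tool_pos: [460.6, -117.3, 128.4]
tcp_rot: [3.14, 0.001, 1.571]
contact_force: [-0.1, 0.1, 0.4]
grip_width: 59.5
finger_force: 0.0
[ 460.34750425 -117.16272527  128.18717735] 59.64487662663969 8.4333
[[315.5 258.8]
 [315.9 116.5]
 [335.4 -59.2]]
[[386.6 157. ]]
```

View pics/m3.png

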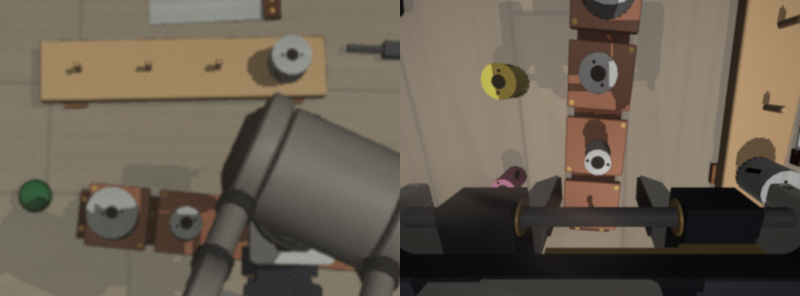

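The saw_48 top is at about (387,157), as predicted for a centred placing. Saw_30 is under the gripper at (317,259), also as predicted.

```bash
python3 -m handwheel '0 0 .3 0 0 0 .3; 0 0 .6 0 0 0 .3; 0 0 .85 0 0 0 .3; 0 0 .95 0 0 0 .3; 0 0 .972 0 0 0 .3; 0 0 .972 0 0 0 .3; 0 0 .972 0 0 0 .3; 0 0 .972 0 0 0 .3'
python3 -m handwheel '0 0 0 0 0 0 -1; 0 0 0 0 0 0 -1; 0 0 0 0 0 0 -1; 0 0 0 0 0 0 -1; 0 0 0 0 0 0 -1; 0 0 0 0 0 0 -1; 0 0 0 0 0 0 -1; 0 0 0 0 0 0 -1'
python3 -m handwheel '0 0 -.2 0 0 0 -1; 0 0 -.4 0 0 0 -1; 0 0 -.6 0 0 0 -1; 0 0 -.8 0 0 0 -1; 0 .3 -.8 0 0 0 -1; .1 .6 -.8 0 0 0 -1; .2 .9 -.8 0 0 0 -1; .27 1 -.8 0 0 0 -1'
python3 -m handwheel '.1 .4 0 0 0 0 -1; .2 .8 0 0 0 0 -1; .276 .95 0 0 0 0 -1; .276 .95 0 0 0 0 -1; .276 .95 0 0 0 0 -1; .276 .95 0 0 0 0 -1; .276 .95 0 0 0 0 -1'
python3 - <<'E'
from h import *
p=viewer.capture("wrist");save(p,"w4.png");o=bot.get_obs();print(o["tool_pos"],o["grip_width"],o["time"])
print(np.round(pix(p,[[654.1,-62.6,56],[650.7,21.9,56],[647.5,106.6,56],[*o["tool_pos"][:2],o["tool_pos"][2]+36]]),1))
E
```

```text
time: 9.15
tool_pos: [460.2, -117.2, 31.9]
tcp_rot: [3.14, 0.001, 1.571]
contact_force: [0.6, -0.1, -0.4]
grip_width: 59.7
finger_force: 0.0
time: 9.82
tool_pos: [459.3, -116.9, 31.2]
tcp_rot: [3.141, 0.0, 1.571]
contact_force: [-1.0, -0.5, 3.1]
grip_width: 29.5
finger_force: 30.0
time: 10.48
tool_pos: [562.7, -89.4, 111.1]
tcp_rot: [3.138, 0.0, 1.571]
contact_force: [-1.5, -0.7, -0.7]
grip_width: 29.7
finger_force: 30.0
time: 11.07
tool_pos: [653.1, -62.8, 110.9]
tcp_rot: [-3.14, 0.0, 1.57]
contact_force: [-0.8, -0.6, -0.8]
grip_width: 29.3
finger_force: 30.0
[653.28583488 -62.80238193 111.11076565] 29.777978824598975 11.1167
[[318.3 262.2]
 [312.4 126.3]
 [305.3 -48.8]
 [316.2 342.5]]
```

View pics/w4.png

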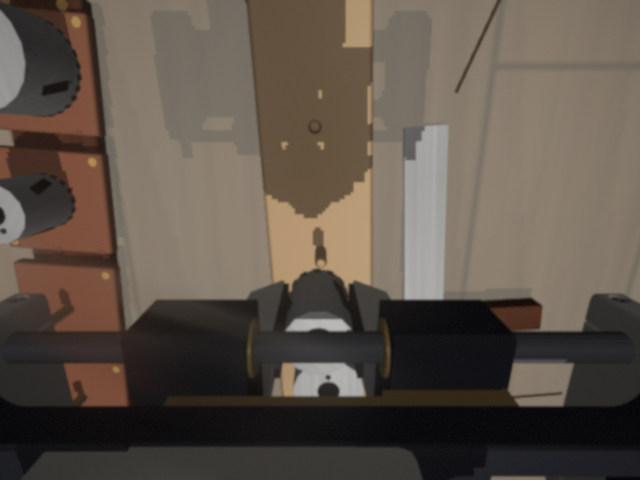

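The dowel tip is visible at (321,262) just ahead of the held saw, and the next dowel is at (315,126). I correct x by +1.4 mm and lower.

```bash
python3 -m handwheel '0 .014 .2 0 0 0 -1; 0 .014 .4 0 0 0 -1; 0 .014 .55 0 0 0 -1; 0 .014 .65 0 0 0 -1; 0 .014 .7 0 0 0 -1; 0 .014 .72 0 0 0 -1; 0 .014 .72 0 0 0 -1; 0 .014 .72 0 0 0 -1'
python3 -m handwheel '0 0 .01 0 0 0 -1; 0 0 .01 0 0 0 -1; 0 0 .01 0 0 0 -1; 0 0 .01 0 0 0 .1; 0 0 .01 0 0 0 .3; 0 0 .01 0 0 0 .3; 0 0 .01 0 0 0 .3; 0 0 .01 0 0 0 .3'
```

```text
time: 11.78
tool_pos: [656.2, -62.6, 40.0]
tcp_rot: [3.14, 0.0, 1.571]
contact_force: [-0.0, 1.2, -0.8]
grip_width: 29.4
finger_force: 30.0
time: 12.45
tool_pos: [655.5, -62.2, 37.7]
tcp_rot: [-3.141, -0.0, 1.571]
contact_force: [-0.6, 0.1, 0.7]
grip_width: 57.5
finger_force: 0.0
```

```bash
python3 -m handwheel '0 0 -.3 0 0 0 .3; 0 0 -.6 0 0 0 .3; 0 0 -.9 0 0 0 .3; 0 -.3 -.9 0 0 0 .3; .1 -.6 -.9 0 0 0 .4; .18 -1 -.9 0 0 0 .4; .18 -1 -.9 0 0 0 .4'
python3 -m handwheel '.07 -.4 0 0 0 0 .4; .14 -.8 0 0 0 0 .4; .172 -.953 0 0 0 0 .4; .172 -.953 0 0 0 0 .4; .172 -.953 0 0 0 0 .4; .172 -.953 0 0 0 0 .4; .172 -.953 0 0 0 0 .4'
python3 - <<'E'
from h import *
p=viewer.capture("wrist")
o=bot.get_obs();print(o["tool_pos"],o["grip_width"],o["time"])
print(np.round(pix(p,[[460.2,-27,67],[470.5,59.2,67]])/1.6,1))
t=viewer.capture("top")
a=cv2.resize(t["frame"][120:320,190:460,::-1],(400,296),interpolation=cv2.INTER_CUBIC)
b=cv2.resize(p["frame"][:,:,::-1],(400,300)); cv2.imwrite("pics/m5.png",np.hstack([a,b[:296]]))
print(np.round((pix(t,[[655,-62.6,75],[659,-147,75]])-[190,120])/.675,1))
E
```

```text
time: 13.03
tool_pos: [544.8, -41.4, 125.1]
tcp_rot: [-3.126, -0.003, 1.572]
contact_force: [-0.2, 0.5, -1.9]
grip_width: 64.1
finger_force: 0.0
time: 13.62
tool_pos: [461.9, -27.5, 128.1]
tcp_rot: [3.14, 0.0, 1.571]
contact_force: [0.5, -0.1, 0.1]
grip_width: 64.0
finger_force: 0.0
[461.64511323 -27.46431676 127.9923247 ] 64.18466184044256 13.6667
[[196.2 161.5]
 [206.7  76.8]]
[[219.4  56.5]
 [291.2  54.8]]
```

View pics/m5.png

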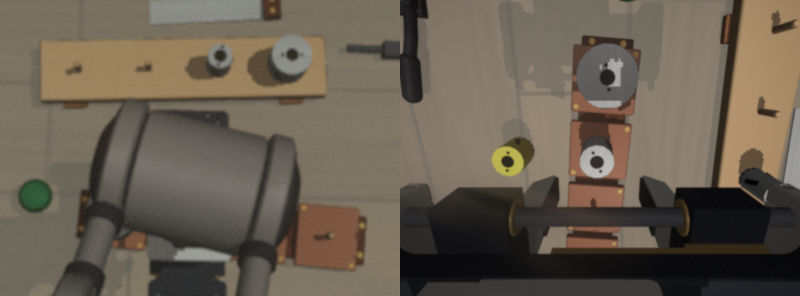

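Saw_30 is seated, its top at panel (220,56) against a predicted (219,56). Saw_38 is under the gripper at panel (197,162), as predicted. The yellow look-alike at panel (108,160) is clear of the fingers.

```bash
python3 -m handwheel '0 -.012 .3 0 0 0 .4; 0 -.012 .6 0 0 0 .4; 0 -.012 .85 0 0 0 .4; 0 -.012 .95 0 0 0 .4; 0 -.012 .97 0 0 0 .4; 0 -.012 .97 0 0 0 .4; 0 -.012 .97 0 0 0 .4; 0 -.012 .97 0 0 0 .4'
python3 -m handwheel '0 0 0 0 0 0 -1; 0 0 0 0 0 0 -1; 0 0 0 0 0 0 -1; 0 0 0 0 0 0 -1; 0 0 0 0 0 0 -1; 0 0 0 0 0 0 -1; 0 0 0 0 0 0 -1; 0 0 0 0 0 0 -1'
python3 -m handwheel '0 0 -.2 0 0 0 -1; 0 0 -.4 0 0 0 -1; 0 0 -.6 0 0 0 -1; 0 0 -.8 0 0 0 -1; 0 .3 -.8 0 0 0 -1; .1 .6 -.8 0 0 0 -1; .2 .9 -.8 0 0 0 -1; .25 1 -.8 0 0 0 -1'
python3 -m handwheel '.1 .4 0 0 0 0 -1; .2 .8 0 0 0 0 -1; .239 .91 0 0 0 0 -1; .239 .91 0 0 0 0 -1; .239 .91 0 0 0 0 -1; .239 .91 0 0 0 0 -1; .239 .91 0 0 0 0 -1'
python3 - <<'E'
from h import *
p=viewer.capture("wrist");save(p,"w6.png");o=bot.get_obs();print(o["tool_pos"],o["grip_width"],o["time"])
print(np.round(pix(p,[[650.7,21.9,56],[647.5,106.6,56],[*o["tool_pos"][:2],o["tool_pos"][2]+36]]),1))
E
```

```text
time: 14.38
tool_pos: [460.1, -27.3, 31.9]
tcp_rot: [3.14, 0.001, 1.571]
contact_force: [-0.3, 0.4, -0.2]
grip_width: 64.1
finger_force: 0.0
time: 15.05
tool_pos: [459.3, -27.1, 31.3]
tcp_rot: [3.141, 0.0, 1.571]
contact_force: [-0.3, 0.9, 5.3]
grip_width: 38.2
finger_force: 30.0
time: 15.72
tool_pos: [562.6, -1.4, 110.9]
tcp_rot: [3.139, 0.0, 1.571]
contact_force: [-0.6, -0.0, -0.9]
grip_width: 38.2
finger_force: 30.0
time: 16.3
tool_pos: [648.9, 21.4, 110.8]
tcp_rot: [-3.14, 0.0, 1.57]
contact_force: [-0.1, -0.6, -1.8]
grip_width: 38.3
finger_force: 30.0
[649.12868025  21.41829131 111.14141104] 37.90963940180488 16.35
[[319.5 261.8]
 [314.2 125.4]
 [316.2 342.5]]
```

View pics/w6.png

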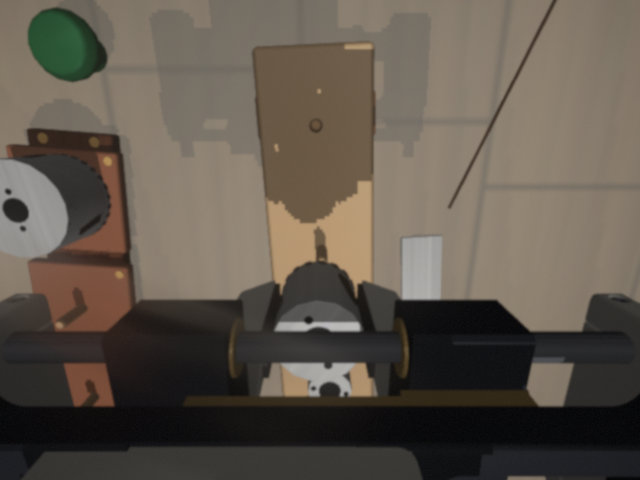

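The next dowel is at (316,125) against a predicted (314,125), and the saw is held upright. I correct x by +1.5 mm, lower, release and go on to saw_60.

```bash
python3 -m handwheel '.003 .015 .2 0 0 0 -1; .003 .015 .4 0 0 0 -1; .003 .015 .55 0 0 0 -1; .003 .015 .65 0 0 0 -1; .003 .015 .7 0 0 0 -1; .003 .015 .72 0 0 0 -1; .003 .015 .72 0 0 0 -1; .003 .015 .72 0 0 0 -1'
python3 -m handwheel '0 0 .01 0 0 0 -1; 0 0 .01 0 0 0 -1; 0 0 .01 0 0 0 -1; 0 0 .01 0 0 0 .1; 0 0 .01 0 0 0 .4; 0 0 .01 0 0 0 .4; 0 0 .01 0 0 0 .4; 0 0 .01 0 0 0 .4'
python3 -m handwheel '0 0 -.3 0 0 0 .4; 0 0 -.6 0 0 0 .4; 0 0 -.9 0 0 0 .4; 0 -.3 -.9 0 0 0 .4; .1 -.6 -.9 0 0 0 1; .18 -1 -.9 0 0 0 1; .18 -1 -.9 0 0 0 1'
python3 -m handwheel '.07 -.4 0 0 0 0 1; .14 -.8 0 0 0 0 1; .193 -.806 0 0 0 0 1; .193 -.806 0 0 0 0 1; .193 -.806 0 0 0 0 1; .193 -.806 0 0 0 0 1; .193 -.806 0 0 0 0 1'
python3 - <<'E'
from h import *
p=viewer.capture("wrist")
o=bot.get_obs();print(o["tool_pos"],o["grip_width"],o["time"])
print(np.round(pix(p,[[470.5,59.2,67]])/1.6,1))
t=viewer.capture("top")
a=cv2.resize(t["frame"][120:320,190:460,::-1],(400,296),interpolation=cv2.INTER_CUBIC)
b=cv2.resize(p["frame"][:,:,::-1],(400,300)); cv2.imwrite("pics/m7.png",np.hstack([a,b[:296]]))
print(np.round((pix(t,[[651,21.9,75]])-[190,120])/.675,1))
E
```

```text
time: 17.02
tool_pos: [652.2, 22.0, 40.0]
tcp_rot: [3.14, 0.0, 1.571]
contact_force: [0.5, -1.2, -0.8]
grip_width: 38.7
finger_force: 30.0
time: 17.68
tool_pos: [651.5, 22.1, 37.8]
tcp_rot: [-3.141, 0.0, 1.571]
contact_force: [-0.1, -0.3, 0.2]
grip_width: 63.2
finger_force: 0.0
time: 18.27
tool_pos: [541.0, 42.0, 125.3]
tcp_rot: [-3.127, -0.001, 1.572]
contact_force: [-0.2, 0.1, -1.0]
grip_width: 79.5
finger_force: 0.0
time: 18.85
tool_pos: [472.6, 59.1, 128.2]
tcp_rot: [3.14, 0.0, 1.571]
contact_force: [0.2, 0.2, -0.1]
grip_width: 92.0
finger_force: 0.0
[472.27058927  59.0568101  128.04735894] 91.86935855071134 18.9
[[195.9 161.8]]
[[147.2  58.2]]
```

View pics/m7.png

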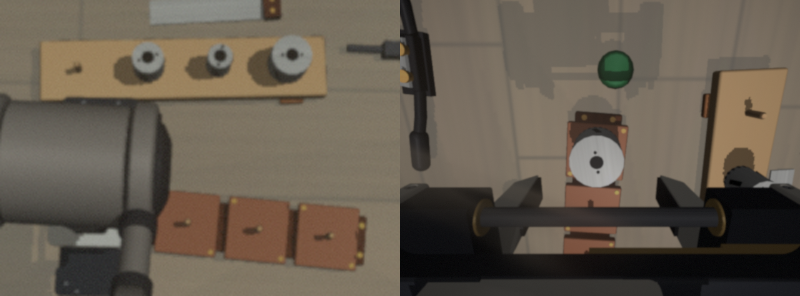

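Saw_38 is seated at panel (148,58), as predicted. Saw_60 is under the gripper at panel (197,161).

```bash
python3 -m handwheel '0 -.015 .3 0 0 0 1; 0 -.015 .6 0 0 0 1; 0 -.015 .85 0 0 0 1; 0 -.015 .95 0 0 0 1; 0 -.015 .97 0 0 0 1; 0 -.015 .97 0 0 0 1; 0 -.015 .97 0 0 0 1; 0 -.015 .97 0 0 0 1'
python3 -m handwheel '0 0 0 0 0 0 -1; 0 0 0 0 0 0 -1; 0 0 0 0 0 0 -1; 0 0 0 0 0 0 -1; 0 0 0 0 0 0 -1; 0 0 0 0 0 0 -1; 0 0 0 0 0 0 -1; 0 0 0 0 0 0 -1'
python3 -m handwheel '0 0 -.2 0 0 0 -1; 0 0 -.4 0 0 0 -1; 0 0 -.6 0 0 0 -1; 0 0 -.8 0 0 0 -1; 0 .3 -.8 0 0 0 -1; .1 .6 -.8 0 0 0 -1; .2 .9 -.8 0 0 0 -1; .25 1 -.8 0 0 0 -1'
python3 -m handwheel '.1 .4 0 0 0 0 -1; .2 .7 0 0 0 0 -1; .225 .78 0 0 0 0 -1; .225 .78 0 0 0 0 -1; .225 .78 0 0 0 0 -1; .225 .78 0 0 0 0 -1; .225 .78 0 0 0 0 -1'
python3 - <<'E'
from h import *
p=viewer.capture("wrist");save(p,"w8.png");o=bot.get_obs();print(o["tool_pos"],o["grip_width"],o["time"])
print(np.round(pix(p,[[647.5,106.6,56],[*o["tool_pos"][:2],o["tool_pos"][2]+36]]),1))
E
```

```text
time: 19.62
tool_pos: [470.5, 59.3, 32.0]
tcp_rot: [3.139, 0.0, 1.571]
contact_force: [0.4, -0.2, -0.0]
grip_width: 91.7
finger_force: 0.0
time: 20.28
tool_pos: [469.7, 59.4, 31.1]
tcp_rot: [3.141, 0.0, 1.571]
contact_force: [-0.6, -0.2, 2.3]
grip_width: 59.6
finger_force: 30.0
time: 20.95
tool_pos: [572.9, 85.1, 110.8]
tcp_rot: [3.139, -0.0, 1.57]
contact_force: [-1.2, -0.4, -1.9]
grip_width: 59.4
finger_force: 30.0
time: 21.53
tool_pos: [646.4, 106.6, 110.8]
tcp_rot: [-3.14, 0.0, 1.571]
contact_force: [0.1, -0.2, -2.2]
grip_width: 59.6
finger_force: 30.0
[646.63674287 106.63367903 111.11963445] 59.33366839544702 21.5833
[[318.4 262.4]
 [316.3 342.4]]
```

View pics/w8.png

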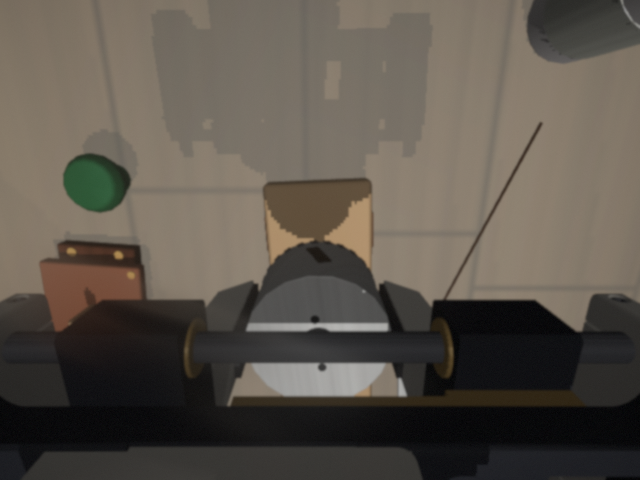

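Saw_60 is held upright at (318,342), and the plank end at (265–372,183) is centred under it. I lower, release and retreat.

```bash
python3 -m handwheel '0 .008 .2 0 0 0 -1; 0 .008 .4 0 0 0 -1; 0 .008 .55 0 0 0 -1; 0 .008 .65 0 0 0 -1; 0 .008 .7 0 0 0 -1; 0 .008 .72 0 0 0 -1; 0 .008 .72 0 0 0 -1; 0 .008 .72 0 0 0 -1'
python3 -m handwheel '0 0 .01 0 0 0 -1; 0 0 .01 0 0 0 -1; 0 0 .01 0 0 0 -1; 0 0 .01 0 0 0 .6; 0 0 .01 0 0 0 .8; 0 0 .01 0 0 0 .8; 0 0 .01 0 0 0 .8; 0 0 .01 0 0 0 .8'
python3 -m handwheel '0 0 -.3 0 0 0 .8; 0 0 -.6 0 0 0 .8; 0 0 -1 0 0 0 .8; 0 -.3 -1 0 0 0 .8; 0 -.6 -1 0 0 0 .8; 0 -1 -1 0 0 0 .8; 0 -1 -1 0 0 0 .8'
python3 -m handwheel '0 -1 0 0 0 0 .8; 0 -1 0 0 0 0 .8; 0 -1 0 0 0 0 .8; 0 -1 0 0 0 0 .8; 0 -1 0 0 0 0 .8'
python3 - <<'E'
from h import *
p=viewer.capture("scene");t=viewer.capture("top")
a=cv2.resize(t["frame"][120:320,190:460,::-1],(400,296),interpolation=cv2.INTER_CUBIC)
b=cv2.resize(p["frame"][200:430,250:520,::-1],(400,296),interpolation=cv2.INTER_CUBIC); cv2.imwrite("pics/m9.png",np.hstack([a,b]))
print(np.round((pix(t,[[648,106.6,75],[651,21.9,75],[655,-62.6,75],[659,-147,75]])-[190,120])/.675,1),bot.get_obs()["tool_pos"])
E
```

```text
time: 22.25
tool_pos: [649.1, 107.0, 40.0]
tcp_rot: [3.139, -0.0, 1.571]
contact_force: [-0.6, -0.6, -2.1]
grip_width: 59.5
finger_force: 30.0
time: 22.92
tool_pos: [648.2, 106.9, 37.8]
tcp_rot: [-3.141, 0.0, 1.571]
contact_force: [0.4, -1.0, 0.1]
grip_width: 82.1
finger_force: 0.0
time: 23.5
tool_pos: [537.8, 107.1, 135.4]
tcp_rot: [-3.127, 0.001, 1.572]
contact_force: [0.3, 0.6, -0.2]
grip_width: 82.8
finger_force: 0.0
time: 23.92
tool_pos: [448.5, 107.0, 138.6]
tcp_rot: [3.14, 0.0, 1.571]
contact_force: [0.0, 0.4, 0.1]
grip_width: 82.5
finger_force: 0.0
[[ 74.6  58.9]
 [147.2  58.2]
 [219.4  56.5]
 [291.2  54.8]] [449.84546056 106.93371099 138.40955461]
```

View pics/m9.png

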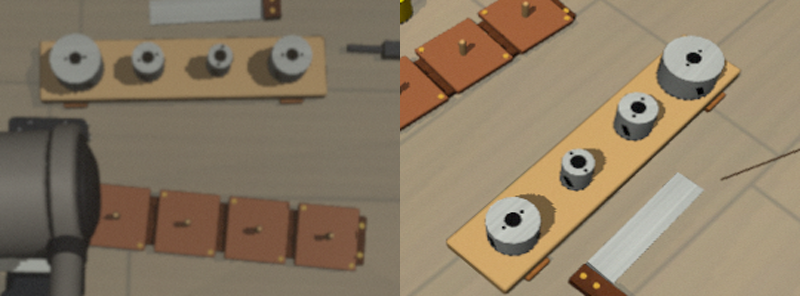

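All four saws stand flat on the plank. Their tops are at panel (75,58), (148,58), (220,56) and (292,54), all matching the dowel positions, and the gripper is clear.

```bash
python3 -c "
from plant import bot
print(bot.close_job())"
```

```text
the job is handed in; nothing more can be done
None
```

All four saws are on the plank rack in your order, left to right 60, 38, 30 and 48 mm; in the final pictures each stands flat, teeth down and about centred on its dowel, and the job was handed in at about 24 s.

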